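Stow the stock tray under the shelf stand and bolt it in

ROBOT

A 6-joint arm with a two-finger parallel gripper is mounted at the origin on the work surface. World frame = base frame: x ahead of the robot, y to its left, z up, the work surface at z = 0. Lengths are in m, angles in degrees, forces in N, time in s.
With the tool pointing down it reaches from about 0.4 to 0.825 m from the base axis. Payload 7 kg.
Tool frame: the origin (TCP) lies on the centre line of the jaws, within the pads' length; the fingertips stand 22 mm ahead of it and the grasp point (between the pads) lies 3 mm ahead of it; z points along the fingers, y is the line along which they close (so a half turn about z gives the same grasp; the last joint's range is limited). The gripper opens to 88 mm and grips with 3 to 60 N. Pads are 19 mm wide; open, the fingers measure 130 mm over their backs; the gripper's body (78 mm by 193 mm) begins 47 mm behind the grasp point.
Start: joints at [-53.738, 20.546, 0.682, 0, -70.136, -16.507], TCP at [0.228, -0.635, 0.249] pointing down, gripper open.
Joint ranges: [-176.03, 176.03], [-82.01, 121.73], [-58.28, 71.71], [-173.87, 95.51], [-174.79, -0.11], [-173.66, 173.66]. Speed limits (degrees/s): [136.94, 136.94, 172.46, 180, 180, 180].

INTERFACE

Orientations are given as [roll, pitch, yaw] about the fixed x, y, z axes, in that order (R = Rz(yaw) Ry(pitch) Rx(roll)).
In Python, from plant import get_state, cams, r gives the robot as it stands.
- The arm moves only by the tool apply_moves, never from a script. Its argument "targets" is a list of rows, each an object with "dp": the shift along the world's x, y, z in m, a list of three; "yaw": the turn about the world's z in degrees. In form: [{"dp": [x, y, z], "yaw": yaw}, ...]. A call has 1 to 20 rows; each row is the pose to reach, as a shift and turn from the pose commanded when the call began; what a row does not reach only later rows make up. A row lasts 1/12 s, in which the tool goes at most 41.7 mm and 7.16 degrees, less where a joint would pass 70% of its speed; a pose out of reach is approached as far as the arm can. A call with a gripper value outside its range is refused whole. "grip" is the gripper command: -1 is fully open, 1 is shut, values between are in proportion, set as the call begins (left out, the last holds). The fingers move at their own pace and stop on an object; "squeeze" is the grip in N (left out, the last holds). Time passes only in rows, so rows that repeat a pose let the fingers close. It gives the time, the measured TCP pose, the force, the opening and the grip force at its end, in the units of the state.
- get_state(): the state, without advancing time (a new reading comes with each control period).
- cams.capture(name): name is "scene" or "top" or "wrist"; returns a dict with "image" (420x560x3 uint8, red, green, blue), "range_z" (420x560 float32, m along the optical axis (not along the pixel's ray), 0 where there is no reading), "fx", "fy", "cx", "cy" (pixels), "k1" (the pictures are not rectified: a ray, as slopes to the right and down, at radius r is drawn at 1 + k1 r^2 times it, then the intrinsics apply), "R" (3x3) and "t" (3): a world point X has camera coordinates R X + t; the wrist camera has in their place "T_tool_cam" (4x4, takes a point from camera to tool coordinates, whose origin is the TCP and whose axes are the flange's). Camera axes: x right, y down, z forward; pixel columns grow to the right and rows downward; lengths in m; the calibration is good to about 2 mm. A picture is of the moment at which its call begins: read the wrist's pose just before it.
- r.close_job(): hands the job in; it is judged then, once.
The state is a dict: "time_s": time; "joints": joint angles; "qd": joint speeds; "joint_torque": joint torques, N m; "tcp_pos": TCP position; "eef_rot": TCP orientation; "contact_force": force on the tool from outside, world axes, zero at the start; "moment": the same for the moment, N m; "gripper_width": finger opening in m; "gripper_force": force on a finger pad.
Only numpy, scipy, OpenCV 4.12 (cv2) and the standard library are available. Lean on these libraries where they do the work, as an engineer would, in place of code of your own. Each camera call takes 0.05 s, during which the arm holds its last target. There are 200 camera calls.

TASK

Put the grey offcut tray away under the low steel shelf stand: pull the slide bolt at its mouth fully out, slide the tray in, handle outwards and kept level, until it meets the back, then push the bolt fully home again so that it locks the tray in. Leave the carton, the tape roll, the spray can and the wrench where they are.

Things in the scene. Friction and masses are not known exactly. Their poses are not given: they have to be found in the camera images.
- rack: Fixed low stand of bare steel on the bench, one bay open at one end. Origin: on the bench top at the centre of the mouth; its +x runs into the bay, +y to the left seen looking in, z up. The bay is 120 mm wide (y -60 to +60, side walls 6 mm thick, outside +-66), 74 mm high under a 6 mm roof (top at 80 mm; roof x 0 to 202, y +-69 mm), and 196 mm deep (back wall at x = 196 mm).
- lockbolt (a joint): Slide bolt of the stand, a 12 mm square steel bar crossing the mouth at x = 8 to 20 mm, 38 to 50 mm high, carried on the -y side. 0: fully home, its tip at y = -25 mm, 35 mm into the bay. 0.045 m: fully out, tip at y = -70 mm, outside the bay. It slides along the rack's -y as it is pulled and stays where it is left (about 3 N friction).
- knob (a point): Point on the axis of the bolt's upright black knob, a cylinder 26 mm in diameter standing from 34 to 100 mm above the bench; this point is 78 mm above the bench. Bolt home: at x = 14, y = -115 mm of the rack; bolt out: y = -160 mm. It moves with the bolt.
- tray: Loose open plastic tray with wood offcuts fixed in it, 160 mm long (x), 110 wide (y), 60 high, about 0.55 kg. Origin: centre of its underside; z up. A bar handle 22 mm wide, 26 to 54 mm high, sticks out from the middle of its -x end, x = -80 to -163 mm. Stowed against the back, x along the rack's x, its origin is at x = 116 mm, y = 0 of the rack, its front wall 16 mm past the bolt.
- tray_grip (a point): Middle of the tray's handle, at x = -125 mm, y = 0, 40 mm above the underside.
- carton: Bystander: closed cardboard carton, 70 x 90 x 55 mm, standing on the stand's roof near its back end. Origin: centre of its underside.
- tape: Bystander: roll of tape lying flat on the bench, 104 mm across, 50 mm high. Origin: centre of its underside.
- spraycan: Bystander: upright can, 66 mm in diameter, 140 mm high. Origin: centre of its underside.
- wrench: Bystander: steel wrench 190 mm long lying flat on the bench. Origin: centre of its underside.

How it is judged (in metres and radians):
On the way, in this order (a step that is already met when the one before it is completed fails the run):
1. the slide bolt is pulled out (value of joint lockbolt above 0.036 m), for 0.1 s.
2. the tray is fully in the bay, against or within 8 mm of the back (x of tray in the frame of rack above 0.108 m and x of tray_grip in the frame of rack below 0.02 m and y of tray in the frame of rack between -0.015 and 0.015 m and z of tray in the frame of rack below 0.015 m), for 0.1 s.
At the end, for the whole second after the job is handed in: The tray stands level and at rest on the bench inside the bay, handle outwards, within 8 mm of the back wall, and the slide bolt is home to within 6 mm, in front of the tray (x of tray in the frame of rack above 0.108 m and x of tray_grip in the frame of rack below 0.02 m and y of tray in the frame of rack between -0.015 and 0.015 m and z of tray in the frame of rack below 0.006 m and angle between tray's own z axis and vertical below 0.05 rad and linear speed of tray below 0.02 m/s and value of joint lockbolt below 0.006 m); the robot touches nothing.
It fails at once if the tray is tipped by more than 20 degrees (angle between tray's own z axis and vertical above 0.35 rad).
It fails at once if a bystander (carton, tape roll, spray can or wrench) is moved by more than 30 mm (distance of any of carton, tape, spraycan, wrench from where it was at the start of the episode above 0.03 m).
It also fails if it takes over 70 s, if anything falls off the work surface, if the arm or the gripper's body presses on something with over 40 N, if the wrist force passes 120 N, or if a joint passes its speed limit or range.

## Working session

There is one attempt and no reset: what is moved stays moved. The work goes in short steps, Python scripts to look and compute and a tool call to move; the robot and the scene stay as the last step left them, time stands still between calls to the robot, and variables do not carry over. Pictures are saved under pics/ and viewed, at most 10 in all, crops included, and the job is handed in when it is done.

Besides the shell and the picture viewer there is one more tool, called after "Request:" as name(argument=value, ...), one argument or row to a line, values as JSON. apply_moves: Moves the arm, as the interface text tells. Its arguments: {"type":"object","properties":{"targets":{"type":"array","items":{"type":"object","properties":{"dp":{"type":"array","items":{"type":"number"}},"yaw":{"type":"number"}}}},"grip":{"type":"number"},"squeeze":{"type":"number"}},"required":["targets"]}

```bash
mkdir -p pics; cat > h.py <<'E'
import numpy as np, cv2
from plant import get_state, cams, r
def cap(n):
    s=get_state(); c=cams.capture(n); c['s']=s; np.savez(f'{n}.npz',**{k:v for k,v in c.items() if k!='s'}); return c
def slopes(c,uv):
    uv=np.atleast_2d(np.float64(uv)); d=np.c_[(uv[:,0]-c['cx'])/c['fx'],(uv[:,1]-c['cy'])/c['fy']]
    u=d.copy()
    for _ in range(20): u=d/(1+c['k1']*(u**2).sum(1,keepdims=True))
    return u
def onplane(c,uv,z):
    u=slopes(c,uv); R=np.array(c['R']); t=np.array(c['t'])
    o=-R.T@t; D=np.c_[u,np.ones(len(u))]@R
    return o+D*((z-o[2])/D[:,2:3])
def cloud(c):
    h,w=c['range_z'].shape; vv,uu=np.mgrid[:h,:w]
    u=slopes(c,np.c_[uu.ravel(),vv.ravel()]); Z=c['range_z'].ravel()[:,None]
    P=np.c_[u,np.ones(len(u))]*Z
    return ((P-np.array(c['t']))@np.array(c['R'])).reshape(h,w,3)
E
python3 - <<'E'
from h import *
for n in ('scene','top'):
    c=cap(n); cv2.imwrite(f'pics/{n}0.png',c['image'][...,::-1]); print(n,c['fx'],c['k1'],-np.array(c['R']).T@np.array(c['t']))
print(get_state())
E
```

```text
scene 390.4239233275164 -0.06269847348917174 [1.21100524 0.07334405 0.9203604 ]
top 400.4501036709383 -0.008695566571566995 [0.5186208  0.08247886 0.98381395]
{'time_s': 0.1, 'joints': array([-5.37405378e+01,  2.05861372e+01,  6.38679595e-01, -1.60681671e-02,
       -7.01364987e+01, -1.65085447e+01]), 'qd': array([-0.07792024, -0.0670617 ,  0.16149375,  0.0868441 , -0.02506451,
       -0.04579127]), 'joint_torque': array([-1.31485551e-03, -5.84161663e+01,  2.93751633e+01,  7.01538295e+00,
        1.01788758e-02, -6.07970378e-05]), 'tcp_pos': array([ 0.22795079, -0.63491093,  0.24773247]), 'eef_rot': array([ 1.79915212e+02, -9.37554121e-03, -1.60254546e+02]), 'contact_force': array([-0.46993826,  0.94601637,  0.0622624 ]), 'moment': array([ 0.01399908, -0.02010005, -0.02047374]), 'gripper_force': 0.0, 'gripper_width': 0.08767585585229462}
```

View pics/top0.png

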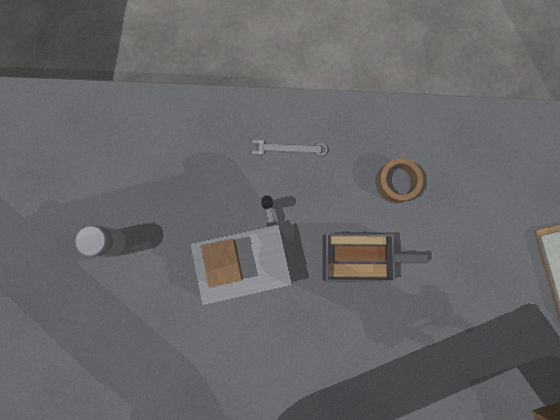

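View pics/scene0.png

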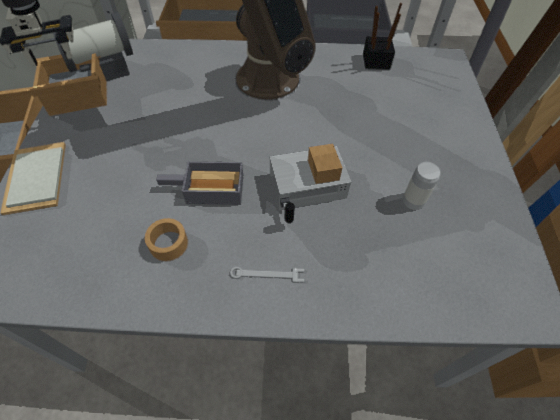

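The top view shows the rack roof at (242,265) with its mouth to the right, the knob at (267,202), the tray at (360,257) with its handle to the right at (430,257), the tape at (401,180), the wrench at (290,148) and the can at (92,240). The scene view agrees with this.

```bash
python3 - <<'E'
from h import *
for n in ('top','scene'):
    c=dict(np.load(f'{n}.npz')); P=cloud(c); z=P[...,2]; v,u=np.mgrid[:420,:560]
    def comp(m,lo,hi,name):
        m=(m&(z>lo)&(z<hi)&(P[...,0]>.3)&(P[...,0]<.9)).astype(np.uint8)
        k,L,S,_=cv2.connectedComponentsWithStats(m)
        for i in range(1,k):
            if S[i,4]>40:
                q=P[L==i]; b=cv2.minAreaRect((q[:,:2]*1000).astype(np.float32))
                print(n,name,S[i,:5],'rect mm',np.round(b[0],1),np.round(b[1],1),round(b[2],1),'z',np.round(np.median(q[:,2]),4),'med',np.round(np.median(q,0),3))
    one=np.ones_like(z,bool)
    comp(one,.072,.09,'roof80'); comp(one,.045,.068,'z60'); comp(one,.092,.108,'knob100'); comp(one,.13,.16,'z140'); comp(one,.04,.062,'z54')
    comp(c['image'].max(2)<45,.03,.12,'dark')
c=dict(np.load('top.npz'))
print(onplane(c,[[279,227],[290,285],[204,303],[192,244]],.08), onplane(c,[[267,202]],.1), onplane(c,[[429,257],[395,257]],.054))
E
```

```text
top roof80 [ 190  224  102   81 4116] rect mm [500.7 144.6] [138.1 202.3] 14.3 z 0.0799 med [0.498 0.119 0.08 ]
top roof80 [106 228  13  28  81] rect mm [541.1 430.2] [20.5 60.3] 88.3 z 0.0812 med [0.541 0.425 0.081]
top z60 [380 158  43  43 701] rect mm [ 712.8 -230.4] [101.5 103.8] 44.7 z 0.0502 med [ 0.712 -0.23   0.05 ]
top z60 [262 205  15  22 121] rect mm [614.9  83.6] [50.1 23.8] 14.4 z 0.0521 med [0.608 0.083 0.052]
top z60 [106 228  17  29 103] rect mm [539.9 433.2] [26.1 64.7] 84.6 z 0.0567 med [0.539 0.425 0.057]
top z60 [ 325  233  103   49 1280] rect mm [ 523.  -168.6] [109.9 241.8] 0.4 z 0.0543 med [ 0.534 -0.168  0.054]
top knob100 [261 195  12  12 103] rect mm [642.9  90.9] [23.9 23.7] 46.0 z 0.1 med [0.643 0.09  0.1  ]
top knob100 [ 95 226  20  31  97] rect mm [538.7 436.4] [32.  66.6] 80.2 z 0.0993 med [0.54  0.426 0.099]
top z140 [ 76 225  31  31 727] rect mm [542.1 452.4] [60.7 59.4] 28.0 z 0.1395 med [0.542 0.451 0.14 ]
top z140 [ 201  238   41   49 1442] rect mm [503.6 182.6] [89.9 70.2] 13.5 z 0.1349 med [0.503 0.182 0.135]
top z54 [379 158  44  43 755] rect mm
[... 2185 characters left out ...]
.567 0.438 0.051]
scene z54 [279 196  11  15  81] rect mm [597.5  79.1] [31.3 25.6] 13.6 z 0.0554 med [0.592 0.077 0.055]
scene z54 [284 215  10   8  49] rect mm [649.3  89.9] [24.7 12.4] 80.4 z 0.0506 med [0.652 0.09  0.051]
scene z54 [144 218  42  37 648] rect mm [ 712.2 -228.7] [104.5 103.1] 48.6 z 0.05 med [ 0.715 -0.228  0.05 ]
scene dark [285 202  10  21 164] rect mm [626.3  93.7] [22.8 59.1] 83.6 z 0.0862 med [0.65  0.091 0.086]
[[0.58493721 0.06086741 0.08      ]
 [0.45624513 0.03263741 0.08      ]
 [0.41240952 0.22109745 0.08      ]
 [0.54101376 0.25410499 0.08      ]] [[0.63836332 0.08964305 0.1       ]] [[ 0.52703533 -0.29311034  0.054     ]
 [ 0.52487399 -0.21247727  0.054     ]]
```

Request:
apply_moves(
  targets=[
    {"dp": [0.041, 0.072, 0], "yaw": -1},
    {"dp": [0.414, 0.726, 0], "yaw": -5.7},
    {"dp": [0.414, 0.726, 0], "yaw": -5.7},
    {"dp": [0.414, 0.726, 0], "yaw": -5.7},
    {"dp": [0.414, 0.726, 0], "yaw": -5.7},
    {"dp": [0.414, 0.726, 0], "yaw": -5.7},
    {"dp": [0.414, 0.726, 0], "yaw": -5.7},
    {"dp": [0.414, 0.726, 0], "yaw": -5.7},
    {"dp": [0.414, 0.726, 0], "yaw": -5.7},
    {"dp": [0.414, 0.726, 0], "yaw": -5.7},
    {"dp": [0.414, 0.726, 0], "yaw": -5.7},
    {"dp": [0.414, 0.726, 0], "yaw": -5.7},
    {"dp": [0.414, 0.726, 0], "yaw": -5.7},
    {"dp": [0.414, 0.726, 0], "yaw": -5.7},
    {"dp": [0.414, 0.726, 0], "yaw": -5.7},
    {"dp": [0.414, 0.726, 0], "yaw": -5.7},
    {"dp": [0.414, 0.726, 0], "yaw": -5.7},
    {"dp": [0.414, 0.726, 0], "yaw": -5.7},
    {"dp": [0.414, 0.726, 0], "yaw": -5.7},
    {"dp": [0.414, 0.726, 0], "yaw": -5.7},
  ],
  grip=-1,
)

```text
time_s: 1.77
tcp_pos: [0.6414, 0.0907, 0.2482]
eef_rot: [180.0, -0.0, -165.9]
contact_force: [1.2, -0.9, 1.0]
gripper_width: 0.0874
gripper_force: 0.0
```

```bash
cat >> h.py <<'E'
from scipy.spatial.transform import Rotation as Ro
def wcap():
    s=get_state(); c=cams.capture('wrist'); T=np.array(c['T_tool_cam'])
    W=np.eye(4); W[:3,:3]=Ro.from_euler('xyz',s['eef_rot'],degrees=True).as_matrix(); W[:3,3]=s['tcp_pos']
    M=W@T; c['R']=M[:3,:3].T; c['t']=-c['R']@M[:3,3]; return c
E
python3 - <<'E'
from h import *
c=wcap(); cv2.imwrite('pics/w1.png',c['image'][...,::-1]); P=cloud(c); z=P[...,2]
for lo,hi,n in((.092,.106,'knob'),(.072,.088,'roof'),(.044,.056,'bolt')):
    k,L,S,_=cv2.connectedComponentsWithStats(((z>lo)&(z<hi)).astype(np.uint8))
    for i in range(1,k):
        if S[i,4]>200:
            q=P[L==i]; b=cv2.minAreaRect((q[:,:2]*1000).astype(np.float32)); print(n,S[i],np.round(b[0],1),np.round(b[1],1),round(b[2],1))
# corner tray yaw from top view
c=dict(np.load('top.npz')); P=cloud(c); m=(P[...,2]>.045)&(P[...,2]<.06)&(abs(P[...,0]-.525)<.03)&(P[...,1]<-.215)&(P[...,1]>-.30)
q=P[m]; print(len(q),cv2.minAreaRect((q[:,:2]*1000).astype(np.float32)), cv2.fitLine((q[:,:2]*1000).astype(np.float32),2,0,.01,.01).ravel())
E
```

```text
knob [376  16  16 115 565] [510.7 148.5] [88.5  2. ] 14.3
knob [266 191  27  27 584] [640.9  90.1] [24.3 25.1] 17.1
roof [  263     0   215   144 18118] [507.6 146.5] [120.  202.8] 14.2
bolt [  1   0  13  59 613] [ 546.6 -203.5] [52.1  3.8] 2.0
bolt [161   0  18 100 429] [528.5 -48.4] [92.2  2.2] 0.6
bolt [  21   41  133   50 2520] [ 562.2 -127.6] [ 18.4 131.3] 1.5
bolt [   0  145   32   85 1345] [ 708.9 -193.9] [94.4 31.7] 3.6
bolt [268 154  22  38 352] [618.5  81.6] [38.6 23.2] 20.9
303 ((524.7816772460938, -252.3118438720703), (21.05084228515625, 74.45233154296875), 1.5137996673583984) [ 9.2970738e-03 -9.9995679e-01  5.2507886e+02 -2.5292920e+02]
```

View pics/w1.png

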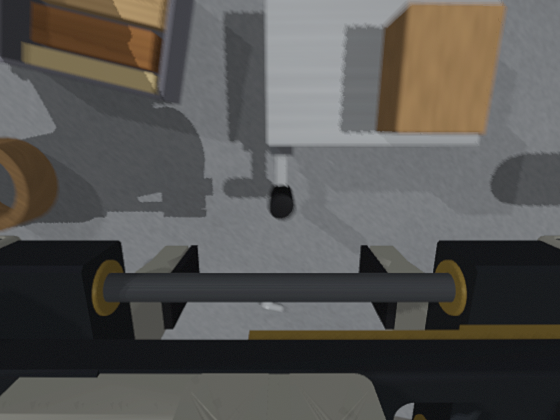

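The wrist view puts the knob at (280,200), under the jaws' centre line. The roof lies above it and the carton is clear. I descend and grip the knob.

Request:
apply_moves(
  targets=[
    {"dp": [0, 0, -0.04]},
    {"dp": [0, 0, -0.08]},
    {"dp": [0, 0, -0.12]},
    {"dp": [0, 0, -0.15]},
    {"dp": [0, 0, -0.168]},
    {"dp": [0, 0, -0.168]},
    {"dp": [0, 0, -0.168]},
  ],
  grip=-1,
)

```text
$.targets[0]: bad value
```

Request:
apply_moves(
  targets=[
    {"dp": [0, 0, 0]},
    {"dp": [0, 0, 0]},
    {"dp": [0, 0, 0]},
    {"dp": [0, 0, 0]},
    {"dp": [0, 0, 0]},
    {"dp": [0, 0, 0]},
    {"dp": [0, 0, 0]},
    {"dp": [0, 0, 0]},
  ],
  grip=0.9,
  squeeze=25,
)

```text
$.targets[0]: bad value
```

Yaw is required in every row.

Request:
apply_moves(
  targets=[
    {"dp": [0, 0, -0.04], "yaw": 0},
    {"dp": [0, 0, -0.08], "yaw": 0},
    {"dp": [0, 0, -0.12], "yaw": 0},
    {"dp": [0, 0, -0.15], "yaw": 0},
    {"dp": [0, 0, -0.168], "yaw": 0},
    {"dp": [0, 0, -0.168], "yaw": 0},
    {"dp": [0, 0, -0.168], "yaw": 0},
  ],
  grip=-1,
)

```text
time_s: 2.4
tcp_pos: [0.6404, 0.0883, 0.0797]
eef_rot: [-180.0, -0.2, -165.9]
contact_force: [0.5, 0.8, 1.0]
gripper_width: 0.0875
gripper_force: 0.0
```

Request:
apply_moves(
  targets=[
    {"dp": [0, 0, 0], "yaw": 0},
    {"dp": [0, 0, 0], "yaw": 0},
    {"dp": [0, 0, 0], "yaw": 0},
    {"dp": [0, 0, 0], "yaw": 0},
    {"dp": [0, 0, 0], "yaw": 0},
    {"dp": [0, 0, 0], "yaw": 0},
    {"dp": [0, 0, 0], "yaw": 0},
    {"dp": [0, 0, 0], "yaw": 0},
  ],
  grip=0.9,
  squeeze=25,
)

```text
time_s: 3.07
tcp_pos: [0.6409, 0.0886, 0.0807]
eef_rot: [180.0, 0.0, -165.9]
contact_force: [-0.4, -0.3, -0.2]
gripper_width: 0.04
gripper_force: 0.0
```

Request:
apply_moves(
  targets=[
    {"dp": [0, 0, 0], "yaw": 0},
    {"dp": [0, 0, 0], "yaw": 0},
    {"dp": [0, 0, 0], "yaw": 0},
    {"dp": [0, 0, 0], "yaw": 0},
    {"dp": [0, 0, 0], "yaw": 0},
  ],
)

```text
time_s: 3.48
tcp_pos: [0.6406, 0.0908, 0.0805]
eef_rot: [179.9, 0.0, -165.9]
contact_force: [-4.3, 10.9, 1.3]
gripper_width: 0.0255
gripper_force: 25.0
```

Request:
apply_moves(
  targets=[
    {"dp": [0.0049, 0.0012, 0], "yaw": 0},
    {"dp": [0.0097, 0.0025, 0], "yaw": 0},
    {"dp": [0.0145, 0.0037, 0], "yaw": 0},
    {"dp": [0.0194, 0.0049, 0], "yaw": 0},
    {"dp": [0.0242, 0.0061, 0], "yaw": 0},
    {"dp": [0.0291, 0.0074, 0], "yaw": 0},
    {"dp": [0.032, 0.008, 0], "yaw": 0},
    {"dp": [0.032, 0.008, 0], "yaw": 0},
  ],
)

```text
time_s: 4.15
tcp_pos: [0.673, 0.099, 0.0805]
eef_rot: [179.9, 0.0, -165.9]
contact_force: [-3.8, 10.0, 1.1]
gripper_width: 0.0254
gripper_force: 25.0
```

Request:
apply_moves(
  targets=[
    {"dp": [0.002, 0.0005, 0], "yaw": 0},
    {"dp": [0.004, 0.001, 0], "yaw": 0},
    {"dp": [0.005, 0.0013, 0], "yaw": 0},
    {"dp": [0.005, 0.0013, 0], "yaw": 0},
  ],
)

```text
time_s: 4.48
tcp_pos: [0.6746, 0.0994, 0.0805]
eef_rot: [179.9, -0.3, -165.9]
contact_force: [-15.3, 9.3, 10.5]
gripper_width: 0.0256
gripper_force: 25.0
```

Request:
apply_moves(
  targets=[
    {"dp": [0.002, 0.0005, 0], "yaw": 0},
    {"dp": [0.003, 0.0008, 0], "yaw": 0},
    {"dp": [0.003, 0.0008, 0], "yaw": 0},
  ],
)

```text
time_s: 4.73
tcp_pos: [0.6749, 0.0995, 0.0803]
eef_rot: [179.9, -0.6, -166.0]
contact_force: [-24.7, 8.0, 18.4]
gripper_width: 0.0255
gripper_force: 25.0
```

The bolt is against its outer stop, so I relax the pull, release and rise.

Request:
apply_moves(
  targets=[
    {"dp": [-0.004, -0.001, 0], "yaw": 0},
    {"dp": [-0.007, -0.002, 0], "yaw": 0},
    {"dp": [-0.007, -0.002, 0], "yaw": 0},
  ],
)

```text
time_s: 4.98
tcp_pos: [0.6734, 0.0991, 0.0805]
eef_rot: [179.9, 0.1, -165.9]
contact_force: [-3.1, 10.6, 1.5]
gripper_width: 0.0256
gripper_force: 25.0
```

Request:
apply_moves(
  targets=[
    {"dp": [0, 0, 0], "yaw": 0},
    {"dp": [0, 0, 0], "yaw": 0},
    {"dp": [0, 0, 0], "yaw": 0},
    {"dp": [0, 0, 0], "yaw": 0},
    {"dp": [0, 0, 0.02], "yaw": 0},
    {"dp": [0, 0, 0.05], "yaw": 0},
    {"dp": [0, 0, 0.09], "yaw": 0},
    {"dp": [0, 0, 0.12], "yaw": 0},
    {"dp": [0, 0, 0.12], "yaw": 0},
  ],
  grip=-1,
)

```text
time_s: 5.73
tcp_pos: [0.6774, 0.0969, 0.2087]
eef_rot: [-180.0, 0.6, -165.9]
contact_force: [1.4, 0.8, 0.7]
gripper_width: 0.0802
gripper_force: 0.0
```

Request:
apply_moves(
  targets=[
    {"dp": [-0.015, -0.038, 0], "yaw": 7},
    {"dp": [-0.03, -0.073, 0], "yaw": 14},
    {"dp": [-0.045, -0.11, 0], "yaw": 21},
    {"dp": [-0.06, -0.147, 0], "yaw": 28},
    {"dp": [-0.075, -0.184, 0], "yaw": 35},
    {"dp": [-0.09, -0.22, 0], "yaw": 42},
    {"dp": [-0.105, -0.257, 0], "yaw": 49},
    {"dp": [-0.12, -0.294, 0], "yaw": 56},
    {"dp": [-0.135, -0.33, 0], "yaw": 63},
    {"dp": [-0.15, -0.367, 0], "yaw": 70},
    {"dp": [-0.15, -0.367, 0], "yaw": 76.6},
    {"dp": [-0.15, -0.367, 0], "yaw": 76.6},
    {"dp": [-0.15, -0.367, 0], "yaw": 76.6},
    {"dp": [-0.15, -0.367, 0], "yaw": 76.6},
  ],
)

```text
time_s: 6.9
tcp_pos: [0.5242, -0.2698, 0.2005]
eef_rot: [-180.0, 0.0, -89.6]
contact_force: [0.7, 0.1, -0.3]
gripper_width: 0.0878
gripper_force: 0.0
```

```bash
python3 - <<'E'
from h import *
print({k:np.round(get_state()[k],4) for k in('tcp_pos','eef_rot')})
for n in('top','scene','wrist'):
    c=wcap() if n=='wrist' else cap(n)
    P=cloud(c); z=P[...,2]
    for lo,hi,x,nm in((.044,.068,(.4,.6,-.31,-.03),'tray'),(.044,.06,(.48,.57,-.31,-.218),'handle'),(.092,.106,(.6,.72,.05,.13),'knob')):
        m=(z>lo)&(z<hi)&(P[...,0]>x[0])&(P[...,0]<x[1])&(P[...,1]>x[2])&(P[...,1]<x[3]); q=(P[m][:,:2]*1000).astype(np.float32)
        if len(q)>20:
            b=cv2.minAreaRect(q); print(n,nm,len(q),np.round(b[0],1),np.round(b[1],1),round(b[2],2),q.min(0),q.max(0))
    if n=='wrist': cv2.imwrite('pics/w2.png',c['image'][...,::-1])
E
```

```text
{'tcp_pos': array([ 0.5242, -0.2698,  0.2005]), 'eef_rot': array([-1.799981e+02,  1.200000e-03, -8.956220e+01])}
top tray 436 [ 522.4 -102.4] [110.2 108.6] 0.9 [ 467.65768 -157.52165] [577.42316  -47.422993]
top knob 107 [675.3  99.4] [25.  23.7] 48.04 [663.46735   86.355736] [688.3239   111.080734]
scene tray 1023 [ 521.8 -169. ] [113.8 242.1] 1.03 [ 462.99615 -289.96478] [578.54456 -47.23472]
scene handle 191 [ 524.1 -254.2] [25.6 71.7] 0.93 [ 511.27286 -289.96478] [ 537.2253  -218.36824]
scene knob 83 [674.5  99.9] [24.  23.2] 6.26 [661.99634  88.42152] [686.64935 111.27574]
wrist tray 4134 [ 523.2 -205.2] [110.2 172.9] 1.31 [ 466.8322  -291.85284] [ 577.853    -117.733315]
wrist handle 1732 [ 524.3 -254.8] [21.4 73.8] 1.14 [ 512.93646 -291.85284] [ 535.6317  -218.07065]
```

View pics/w2.png

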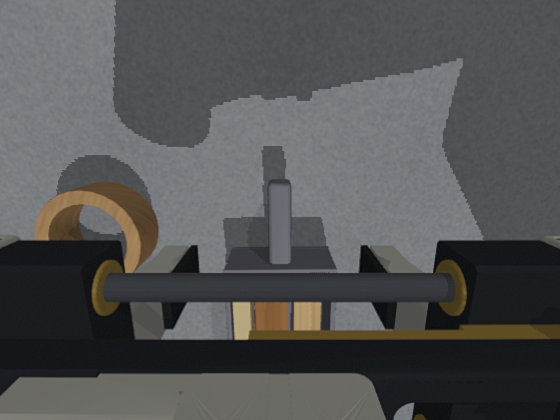

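The wrist view shows the handle from (280,182) to (280,262), centred between the jaws, with the tape at (97,225) clear of the fingers. The knob now measures (0.675, 0.099), so the bolt is out. I descend and grip the handle.

Request:
apply_moves(
  targets=[
    {"dp": [0, 0, -0.04], "yaw": 0.5},
    {"dp": [0, 0, -0.08], "yaw": 0.5},
    {"dp": [0, 0, -0.12], "yaw": 0.5},
    {"dp": [0, 0, -0.145], "yaw": 0.5},
    {"dp": [0, 0, -0.158], "yaw": 0.5},
    {"dp": [0, 0, -0.158], "yaw": 0.5},
    {"dp": [0, 0, -0.158], "yaw": 0.5},
  ],
)

```text
time_s: 7.63
tcp_pos: [0.5241, -0.2696, 0.0422]
eef_rot: [179.9, 0.0, -88.8]
contact_force: [-0.2, 0.6, 1.1]
gripper_width: 0.0883
gripper_force: 0.0
```

Request:
apply_moves(
  targets=[
    {"dp": [0, 0, 0], "yaw": 0},
    {"dp": [0, 0, 0], "yaw": 0},
    {"dp": [0, 0, 0], "yaw": 0},
    {"dp": [0, 0, 0], "yaw": 0},
    {"dp": [0, 0, 0], "yaw": 0},
    {"dp": [0, 0, 0], "yaw": 0},
    {"dp": [0, 0, 0], "yaw": 0},
    {"dp": [0, 0, 0], "yaw": 0},
    {"dp": [0, 0, 0], "yaw": 0},
    {"dp": [0, 0, 0], "yaw": 0},
    {"dp": [0, 0, 0], "yaw": 0},
    {"dp": [0, 0, 0], "yaw": 0},
    {"dp": [0, 0, 0], "yaw": 0},
    {"dp": [0, 0, 0], "yaw": 0},
  ],
  grip=0.9,
  squeeze=30,
)

```text
time_s: 8.8
tcp_pos: [0.5239, -0.2703, 0.0425]
eef_rot: [180.0, -0.0, -88.8]
contact_force: [-0.9, -0.3, -0.2]
gripper_width: 0.0218
gripper_force: 30.0
```

Request:
apply_moves(
  targets=[
    {"dp": [0.006, 0.007, 0], "yaw": 1.3},
    {"dp": [0.012, 0.014, 0], "yaw": 2.6},
    {"dp": [0.019, 0.022, 0], "yaw": 3.9},
    {"dp": [0.025, 0.029, 0], "yaw": 5.2},
    {"dp": [0.031, 0.036, 0], "yaw": 6.5},
    {"dp": [0.037, 0.043, 0], "yaw": 7.8},
    {"dp": [0.043, 0.05, 0], "yaw": 9.1},
    {"dp": [0.05, 0.058, 0], "yaw": 10.4},
    {"dp": [0.056, 0.065, 0], "yaw": 11.7},
    {"dp": [0.062, 0.072, 0], "yaw": 13},
    {"dp": [0.062, 0.072, 0], "yaw": 13},
    {"dp": [0.062, 0.072, 0], "yaw": 13},
  ],
)

```text
time_s: 9.8
tcp_pos: [0.5866, -0.1969, 0.0425]
eef_rot: [-180.0, 0.0, -75.8]
contact_force: [0.4, 4.2, 1.1]
gripper_width: 0.0218
gripper_force: 30.0
```

```bash
python3 - <<'E'
from h import *
st=get_state(); print({k:np.round(st[k],4) for k in('tcp_pos','eef_rot','contact_force')})
B=np.array([[.9694,.2453],[-.2453,.9694]])  # rows: lateral (-rack y), longitudinal
print('tcp s,l',B@st['tcp_pos'][:2])
for n in('top','scene'):
    c=cap(n); P=cloud(c); z=P[...,2]; Q=P[...,:2]@B.T; s,l=Q[...,0],Q[...,1]
    a=(z>.074)&(z<.088)&(abs(s-.519)<.08)&(l>-.09)&(l<.125)
    b=(z>.044)&(z<.067)&(abs(s-.519)<.08)&(l<-.095)&(l>-.265)
    for nm,m in(('roof',a),('tray',b)):
        # side edges per longitudinal slice
        for l0 in np.arange(-.26,.12,.03):
            k=m&(l>=l0)&(l<l0+.03)
            if k.sum()>60: print(n,nm,round(l0+.015,3),np.round(np.percentile(s[k],[1,99])*1000,1),round(np.percentile(s[k],[1,99]).mean()*1000,1))
    cv2.imwrite(f'pics/{n}2.png',c['image'][...,::-1])
E
```

```text
{'tcp_pos': array([ 0.5866, -0.1969,  0.0425]), 'eef_rot': array([-1.799536e+02,  3.670000e-02, -7.580290e+01]), 'contact_force': array([0.3795, 4.1566, 1.0851])}
tcp s,l [ 0.52031808 -0.33480687]
top roof -0.095 [452.4 587.4] 519.9
top roof -0.065 [453.2 588.2] 520.7
top roof -0.035 [453.1 588. ] 520.6
top roof -0.005 [453.2 588. ] 520.6
top roof 0.025 [452.5 588.9] 520.7
top roof 0.055 [452.2 589.1] 520.7
top roof 0.085 [452.3 589.1] 520.7
top roof 0.115 [453.1 587.8] 520.4
top tray -0.125 [468.8 541.2] 505.0
scene roof -0.065 [451.7 587.2] 519.4
scene roof -0.035 [451.  588.3] 519.6
scene roof -0.005 [450.9 587.5] 519.2
scene roof 0.025 [451.1 588. ] 519.5
scene roof 0.055 [573.8 588.2] 581.0
scene roof 0.085 [561.6 589.2] 575.4
scene roof 0.115 [449.9 587.9] 518.9
scene tray -0.245 [463.9 576.1] 520.0
scene tray -0.215 [464.6 575.1] 519.9
scene tray -0.185 [464.6 576.6] 520.6
scene tray -0.155 [464.8 576.8] 520.8
scene tray -0.125 [465.6 575.7] 520.7
```

View pics/scene2.png

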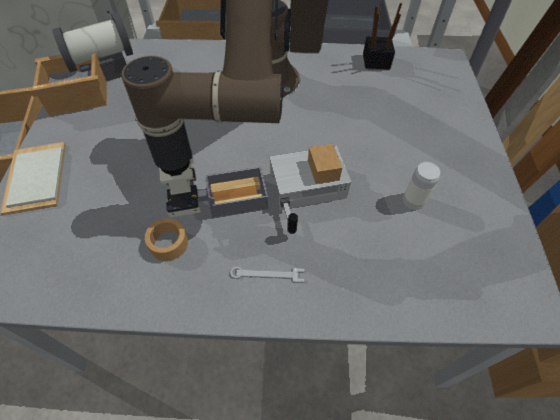

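The scene view shows the tray at (237,190), square in front of the mouth at (275,180), with the knob out at (292,222). The tray sits about 1 mm too far sideways. I correct that and slide in.

Request:
apply_moves(
  targets=[
    {"dp": [-0.001, 0, 0], "yaw": 0},
    {"dp": [-0.0035, 0.0097, 0], "yaw": 0},
    {"dp": [-0.006, 0.0194, 0], "yaw": 0},
    {"dp": [-0.0084, 0.0291, 0], "yaw": 0},
    {"dp": [-0.0108, 0.0388, 0], "yaw": 0},
    {"dp": [-0.0133, 0.0485, 0], "yaw": 0},
    {"dp": [-0.0157, 0.0582, 0], "yaw": 0},
    {"dp": [-0.0182, 0.0679, 0], "yaw": 0},
    {"dp": [-0.0182, 0.0679, 0], "yaw": 0},
  ],
)

```text
time_s: 10.65
tcp_pos: [0.567, -0.1281, 0.0425]
eef_rot: [180.0, 0.1, -75.8]
contact_force: [-0.7, 3.5, -2.7]
gripper_width: 0.0215
gripper_force: 30.0
```

Request:
apply_moves(
  targets=[
    {"dp": [-0.0025, 0.0097, 0], "yaw": 0},
    {"dp": [-0.0049, 0.0194, 0], "yaw": 0},
    {"dp": [-0.0074, 0.0291, 0], "yaw": 0},
    {"dp": [-0.0098, 0.0388, 0], "yaw": 0},
    {"dp": [-0.0123, 0.0485, 0], "yaw": 0},
    {"dp": [-0.0147, 0.0582, 0], "yaw": 0},
    {"dp": [-0.0172, 0.0679, 0], "yaw": 0},
    {"dp": [-0.0172, 0.0679, 0], "yaw": 0},
  ],
)

```text
time_s: 11.32
tcp_pos: [0.5499, -0.0603, 0.0425]
eef_rot: [180.0, 0.0, -75.8]
contact_force: [-0.1, 3.7, -2.1]
gripper_width: 0.0219
gripper_force: 30.0
```

Request:
apply_moves(
  targets=[
    {"dp": [-0.0025, 0.0097, 0], "yaw": 0},
    {"dp": [-0.0049, 0.0194, 0], "yaw": 0},
    {"dp": [-0.0074, 0.0291, 0], "yaw": 0},
    {"dp": [-0.0098, 0.0388, 0], "yaw": 0},
    {"dp": [-0.0123, 0.0485, 0], "yaw": 0},
    {"dp": [-0.0147, 0.0582, 0], "yaw": 0},
    {"dp": [-0.0165, 0.0652, 0], "yaw": 0},
    {"dp": [-0.0165, 0.0652, 0], "yaw": 0},
  ],
)

```text
time_s: 11.98
tcp_pos: [0.5336, 0.0045, 0.0425]
eef_rot: [-180.0, 0.0, -75.8]
contact_force: [-1.5, 2.9, -3.3]
gripper_width: 0.0219
gripper_force: 30.0
```

Request:
apply_moves(
  targets=[
    {"dp": [-0.001, 0.004, 0], "yaw": 0},
    {"dp": [-0.002, 0.008, 0], "yaw": 0},
    {"dp": [-0.0029, 0.0116, 0], "yaw": 0},
    {"dp": [-0.0029, 0.0116, 0], "yaw": 0},
  ],
)

```text
time_s: 12.32
tcp_pos: [0.531, 0.0148, 0.0425]
eef_rot: [180.0, 0.0, -75.8]
contact_force: [-0.9, 2.2, -3.3]
gripper_width: 0.022
gripper_force: 30.0
```

Request:
apply_moves(
  targets=[
    {"dp": [-0.0005, 0.002, 0], "yaw": 0},
    {"dp": [-0.001, 0.004, 0], "yaw": 0},
    {"dp": [-0.001, 0.004, 0], "yaw": 0},
  ],
)

```text
time_s: 12.57
tcp_pos: [0.5301, 0.0185, 0.0425]
eef_rot: [180.0, 0.0, -75.9]
contact_force: [0.5, -1.0, -3.1]
gripper_width: 0.0218
gripper_force: 30.0
```

Request:
apply_moves(
  targets=[
    {"dp": [-0.0005, 0.002, 0], "yaw": 0},
    {"dp": [-0.001, 0.004, 0], "yaw": 0},
    {"dp": [-0.001, 0.004, 0], "yaw": 0},
  ],
)

```text
time_s: 12.82
tcp_pos: [0.5297, 0.0215, 0.0428]
eef_rot: [-180.0, -0.1, -75.8]
contact_force: [4.6, -11.6, -4.2]
gripper_width: 0.0219
gripper_force: 30.0
```

The tray is against the back wall. I release with a part opening and rise straight up.

Request:
apply_moves(
  targets=[
    {"dp": [0, 0, 0], "yaw": 0},
    {"dp": [0, 0, 0], "yaw": 0},
    {"dp": [0, 0, 0], "yaw": 0},
    {"dp": [0, 0, 0], "yaw": 0},
    {"dp": [0, 0, 0], "yaw": 0},
    {"dp": [0, 0, 0], "yaw": 0},
  ],
  grip=-0.14,
)

```text
time_s: 13.32
tcp_pos: [0.5292, 0.0226, 0.0426]
eef_rot: [-180.0, 0.0, -75.8]
contact_force: [-0.1, -0.7, 0.0]
gripper_width: 0.049
gripper_force: 0.0
```

Request:
apply_moves(
  targets=[
    {"dp": [0, 0, 0.02], "yaw": 0},
    {"dp": [0, 0, 0.05], "yaw": 0},
    {"dp": [0, 0, 0.09], "yaw": 0},
    {"dp": [0, 0, 0.13], "yaw": 0},
    {"dp": [0, 0, 0.158], "yaw": 0},
    {"dp": [0, 0, 0.158], "yaw": 0},
    {"dp": [0, 0, 0.158], "yaw": 0},
  ],
)

```text
time_s: 13.9
tcp_pos: [0.53, 0.0229, 0.2028]
eef_rot: [-179.7, 0.0, -75.8]
contact_force: [-0.8, 0.3, -0.6]
gripper_width: 0.0499
gripper_force: 0.0
```

```bash
python3 - <<'E'
from h import *
st=get_state(); print({k:np.round(st[k],4) for k in('tcp_pos','eef_rot','gripper_width')})
B=np.array([[.9694,.2453],[-.2453,.9694]])
for n in('top','scene','wrist'):
    c=wcap() if n=='wrist' else cap(n); P=cloud(c); z=P[...,2]; Q=P[...,:2]@B.T; s,l=Q[...,0]-.5195,Q[...,1]+.0835
    m=(z>.04)&(z<.06)&(abs(s)<.03)&(l<-.004)&(l>-.08)
    if m.sum()>10: print(n,m.sum(),'handle rack x',np.percentile(l[m],[1,99]),'-y',np.percentile(s[m],[2,98]),'z',np.median(z[m]))
    m=(z>.092)&(z<.106)&(s>.1)&(s<.2)&(abs(l)<.05)
    if m.sum()>10: print(n,'knob',P[m].mean(0),s[m].mean(),l[m].mean())
    if n=='wrist': cv2.imwrite('pics/w3.png',c['image'][...,::-1])
E
```

```text
{'tcp_pos': array([0.53  , 0.0229, 0.2028]), 'eef_rot': array([-1.797349e+02,  4.610000e-02, -7.583680e+01]), 'gripper_width': np.float64(0.0499)}
top knob [0.67506759 0.09919759 0.09948398] 0.15924368880240214 0.014068064139982508
scene 129 handle rack x [-0.04571462 -0.00449942] -y [-0.01142976  0.01064109] z 0.053337337192635385
scene knob [0.67602564 0.09960566 0.09989118] 0.1602725213652828 0.014228638444218188
wrist 1108 handle rack x [-0.04712777 -0.004487  ] -y [-0.0114619   0.00998697] z 0.054798240248220484
```

View pics/w3.png

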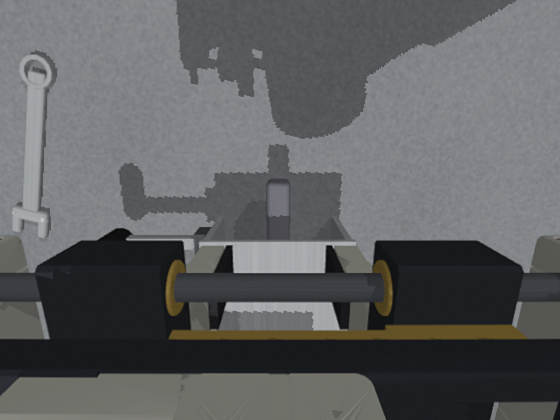

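The wrist view shows the handle at (278,200), centred in front of the roof edge. It ends at rack x = -47 mm, which is fully in. I go back to the knob.

Request:
apply_moves(
  targets=[
    {"dp": [0.011, 0.006, 0], "yaw": -7},
    {"dp": [0.022, 0.012, 0], "yaw": -14},
    {"dp": [0.033, 0.018, 0], "yaw": -21},
    {"dp": [0.044, 0.024, 0], "yaw": -28},
    {"dp": [0.055, 0.03, 0], "yaw": -35},
    {"dp": [0.066, 0.036, 0], "yaw": -42},
    {"dp": [0.077, 0.042, 0], "yaw": -49},
    {"dp": [0.088, 0.048, 0], "yaw": -56},
    {"dp": [0.1, 0.054, 0], "yaw": -63},
    {"dp": [0.115, 0.06, 0], "yaw": -70},
    {"dp": [0.13, 0.067, 0], "yaw": -77},
    {"dp": [0.145, 0.0745, 0], "yaw": -84},
    {"dp": [0.145, 0.0745, 0], "yaw": -90},
    {"dp": [0.145, 0.0745, 0], "yaw": -90},
    {"dp": [0.145, 0.0745, 0], "yaw": -90},
  ],
  grip=-1,
)

```text
time_s: 15.3
tcp_pos: [0.6735, 0.0967, 0.1986]
eef_rot: [-180.0, -0.2, -165.7]
contact_force: [-0.7, -0.2, 1.1]
gripper_width: 0.0877
gripper_force: 0.0
```

Request:
apply_moves(
  targets=[
    {"dp": [0, 0, -0.035], "yaw": 0},
    {"dp": [0, 0, -0.07], "yaw": 0},
    {"dp": [0, 0, -0.1], "yaw": 0},
    {"dp": [0, 0, -0.12], "yaw": 0},
    {"dp": [0, 0, -0.12], "yaw": 0},
    {"dp": [0, 0, -0.12], "yaw": 0},
  ],
)

```text
time_s: 15.8
tcp_pos: [0.6732, 0.0963, 0.0796]
eef_rot: [-180.0, -0.2, -165.7]
contact_force: [0.8, 0.8, 0.3]
gripper_width: 0.0876
gripper_force: 0.0
```

Request:
apply_moves(
  targets=[
    {"dp": [0, 0, 0], "yaw": 0},
    {"dp": [0, 0, 0], "yaw": 0},
    {"dp": [0, 0, 0], "yaw": 0},
    {"dp": [0, 0, 0], "yaw": 0},
    {"dp": [0, 0, 0], "yaw": 0},
    {"dp": [0, 0, 0], "yaw": 0},
    {"dp": [0, 0, 0], "yaw": 0},
    {"dp": [0, 0, 0], "yaw": 0},
    {"dp": [0, 0, 0], "yaw": 0},
    {"dp": [0, 0, 0], "yaw": 0},
    {"dp": [0, 0, 0], "yaw": 0},
    {"dp": [0, 0, 0], "yaw": 0},
    {"dp": [0, 0, 0], "yaw": 0},
  ],
  grip=0.9,
  squeeze=25,
)

```text
time_s: 16.88
tcp_pos: [0.6737, 0.0992, 0.0805]
eef_rot: [179.9, 0.0, -165.8]
contact_force: [-4.4, 10.8, 2.3]
gripper_width: 0.0256
gripper_force: 25.0
```

Now I push the bolt home: 42 mm first, then small steps until the stop.

Request:
apply_moves(
  targets=[
    {"dp": [-0.0048, -0.0012, 0], "yaw": 0},
    {"dp": [-0.0097, -0.0025, 0], "yaw": 0},
    {"dp": [-0.0145, -0.0037, 0], "yaw": 0},
    {"dp": [-0.0194, -0.0049, 0], "yaw": 0},
    {"dp": [-0.0242, -0.0061, 0], "yaw": 0},
    {"dp": [-0.0291, -0.0074, 0], "yaw": 0},
    {"dp": [-0.0339, -0.0086, 0], "yaw": 0},
    {"dp": [-0.0388, -0.0098, 0], "yaw": 0},
    {"dp": [-0.0407, -0.0103, 0], "yaw": 0},
    {"dp": [-0.0407, -0.0103, 0], "yaw": 0},
  ],
)

```text
time_s: 17.72
tcp_pos: [0.6335, 0.089, 0.0805]
eef_rot: [179.9, 0.1, -165.8]
contact_force: [-1.8, 10.7, -0.6]
gripper_width: 0.0255
gripper_force: 25.0
```

Request:
apply_moves(
  targets=[
    {"dp": [-0.002, -0.0005, 0], "yaw": 0},
    {"dp": [-0.004, -0.001, 0], "yaw": 0},
    {"dp": [-0.004, -0.001, 0], "yaw": 0},
  ],
)

```text
time_s: 17.97
tcp_pos: [0.6309, 0.0884, 0.0805]
eef_rot: [179.9, 0.3, -165.8]
contact_force: [3.4, 11.4, -5.0]
gripper_width: 0.0257
gripper_force: 25.0
```

Request:
apply_moves(
  targets=[
    {"dp": [-0.002, -0.0005, 0], "yaw": 0},
    {"dp": [-0.003, -0.0008, 0], "yaw": 0},
    {"dp": [-0.003, -0.0008, 0], "yaw": 0},
  ],
)

```text
time_s: 18.22
tcp_pos: [0.6307, 0.0884, 0.0806]
eef_rot: [179.9, 0.5, -165.8]
contact_force: [13.5, 12.0, -13.6]
gripper_width: 0.0251
gripper_force: 25.0
```

The bolt is at its home stop. I relax, release and rise clear.

Request:
apply_moves(
  targets=[
    {"dp": [0.003, 0.0008, 0], "yaw": 0},
    {"dp": [0.003, 0.0008, 0], "yaw": 0},
  ],
)

```text
time_s: 18.38
tcp_pos: [0.6309, 0.0884, 0.0805]
eef_rot: [179.9, 0.2, -165.8]
contact_force: [2.2, 10.8, -3.5]
gripper_width: 0.0254
gripper_force: 25.0
```

Request:
apply_moves(
  targets=[
    {"dp": [0, 0, 0], "yaw": 0},
    {"dp": [0, 0, 0], "yaw": 0},
    {"dp": [0, 0, 0], "yaw": 0},
    {"dp": [0, 0, 0], "yaw": 0},
    {"dp": [0, 0, 0], "yaw": 0},
    {"dp": [0, 0, 0.02], "yaw": 0},
    {"dp": [0, 0, 0.06], "yaw": 0},
    {"dp": [0, 0, 0.1], "yaw": 0},
    {"dp": [0, 0, 0.14], "yaw": 0},
    {"dp": [0, 0, 0.14], "yaw": 0},
    {"dp": [0, 0, 0.14], "yaw": 0},
  ],
  grip=-1,
)

```text
time_s: 19.3
tcp_pos: [0.6307, 0.0857, 0.2241]
eef_rot: [180.0, 0.3, -165.9]
contact_force: [-0.3, -0.7, -0.9]
gripper_width: 0.0867
gripper_force: 0.0
```

```bash
python3 - <<'E'
from h import *
st=get_state(); print({k:np.round(st[k],4) for k in('time_s','tcp_pos','contact_force')})
B=np.array([[.9694,.2453],[-.2453,.9694]])
for n in('top','scene','wrist'):
    c=wcap() if n=='wrist' else cap(n); P=cloud(c); z=P[...,2]; Q=P[...,:2]@B.T; s,l=Q[...,0]-.5195,Q[...,1]+.0835
    m=(z>.04)&(z<.06)&(abs(s)<.03)&(l<-.004)&(l>-.08)
    if m.sum()>10: print(n,'handle',np.percentile(l[m],[1,99]),np.percentile(s[m],[2,98]))
    m=(z>.092)&(z<.106)&(s>.08)&(s<.2)&(abs(l)<.05)
    if m.sum()>10: print(n,'knob',P[m].mean(0),s[m].mean(),l[m].mean())
    if n=='scene': cv2.imwrite('pics/s4.png',c['image'][...,::-1])
E
```

```text
{'time_s': np.float64(19.3), 'tcp_pos': array([0.6307, 0.0857, 0.2241]), 'contact_force': array([-0.3212, -0.6716, -0.9058])}
top handle [-0.04628364 -0.0045144 ] [-0.00979737  0.01124305]
scene handle [-0.04630018 -0.0061045 ] [-0.00933862  0.01098899]
scene knob [0.63318695 0.08883938 0.09945254] 0.11610372695350235 0.01430014013679745
wrist handle [-0.04619487 -0.00460234] [-0.01083926  0.0100028 ]
wrist knob [0.6304819  0.08755033 0.10054061] 0.11316524783761858 0.013714081265952346
```

View pics/s4.png

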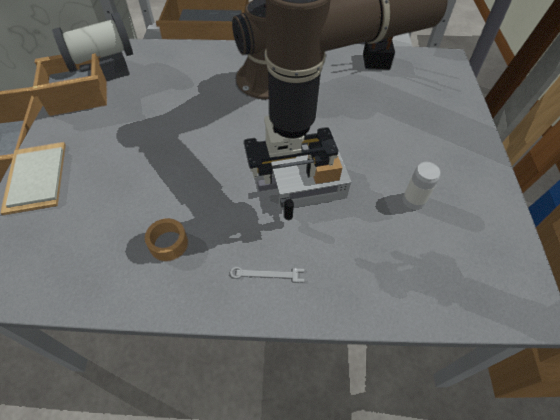

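The scene view shows the knob at (289,209), which measures 113 to 116 mm from the rack's centre line (home is 115 mm). The tray is in, the gripper is clear above, and the carton, tape, can and wrench look undisturbed. I hand the job in.

```bash
python3 -c "
from plant import r
print(r.close_job())"
```

```text
the job is handed in; nothing more can be done
None
```

The tray is stowed against the back of the bay with its handle outwards, the bolt is pushed home to its stop, the four bystanders look undisturbed, and the job is handed in (no verdict was returned).

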